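Lock the levelling screw of a stand base

ROBOT

A 7-joint arm with a two-finger parallel gripper is mounted at the origin on the work surface; the furniture and walls round the work are solid. World frame = base frame: x ahead of the robot, y to its left, z up, the work surface at z = 0. Lengths are in m, angles in rad, forces in N, time in s.
With the tool pointing down it reaches from about 0.4 to 0.85 m from the base axis. Payload 4.5 kg.
Tool frame: the origin (TCP) lies midway between the tips of the shut fingers; the grasp point (between the pads) lies 19 mm behind it; z points along the fingers, y is the line along which they close (so a half turn about z gives the same grasp; the last joint's range is limited). The gripper opens to 88 mm and grips with 3 to 60 N. Pads are 18 mm wide; open, the fingers measure 123 mm over their backs; the gripper's body (75 mm by 187 mm) begins 45 mm behind the grasp point.
Start: joints at [1.239, 0.689, -0.195, 1.565, 0.157, 0.902, -0.215], TCP at [0.224, -0.584, 0.208] pointing down, gripper open.
Joint ranges: [-3.01, 3.01], [-0.46, 2.08], [-1.47, 1.51], [0.13, 2.56], [-1, 4.14], [0.04, 2.09], [-2.66, 2.66]. Speed limits (rad/s): [2.57, 2.57, 3.14, 3.14, 3.14, 3.14, 3.14].

INTERFACE

Orientations are given as a unit quaternion [x, y, z, w].
In Python, from plant import r gives the robot as it stands. The module is installed in compiled form; this text tells all that it offers.
- The arm moves only by the tool step_arm, never from a script. Its argument "series" is a list of rows, each a list of 7 numbers: the shift along the world's x, y, z in mm, then the turn, a rotation vector about the world's x, y, z in rad, then the closure, from 0 (fully open) to 1 (shut). A call has 1 to 20 rows; each row shifts and turns the commanded pose from where the row before left it; what a row does not reach is not made up. A row lasts 1/10 s, in which the tool goes at most 50 mm and 8.59 degrees, less where a joint would pass 70% of its speed; a pose out of reach is approached as far as the arm can. A call is refused whole if a number of a shift passes 50 or a number of a turn 0.15, either way. A call with a gripper value outside its range is refused whole. The fingers move at their own pace and stop on an object; "force" is the grip in N (left out, the last holds). Time passes only in rows, so rows that do not move let the fingers close. It gives the time, the measured TCP pose, the force, the opening and the grip force at its end, in the units of the state.
- r.get_state(): the state, without advancing time (a new reading comes with each control period).
- r.snapshot(name): name is "scene" or "top" or "wrist"; returns (picture, depth): 420x560x3 uint8, blue, green, red; 420x560 float32, m along the optical axis (not along the pixel's ray), 0 where there is no reading.
- r.get_calibration(name): a dict with "intrinsics" (3x3 intrinsics, pixels), "dist_coeffs" ([k1, k2, p1, p2, k3] as OpenCV has them; the pictures are not rectified), "pose" (4x4, takes a point from camera to world coordinates). Camera axes: x right, y up, looking along -z (the intrinsics and any distortion apply to the point x, -y, -z); pixel columns grow to the right and rows downward; lengths in m; the calibration is good to about 2 mm. A picture is of the moment at which its call begins: read the wrist's pose just before it. get_calibration takes no time and is no camera call; for the wrist camera it gives the pose at the moment of the call.
- r.finish_job(): hands the job in; it is judged then, once.
The state is a dict: "clock": time; "q": joint angles; "qd": joint speeds; "joint_torque": joint torques, N m; "tool_pos": TCP position; "eef_rot": TCP orientation; "contact_force": force on the tool from outside, world axes, zero at the start; "moment": the same for the moment, N m; "opening": opening from 0.0 (shut) to 1.0 (fully open); "finger_force": force on a finger pad.
Only numpy, scipy, OpenCV 4.12 (cv2) and the standard library are available. Lean on these libraries where they do the work, as an engineer would, in place of code of your own. Each camera call takes 0.05 s, during which the arm holds its last target. There are 200 camera calls.

TASK

The base of the magnifier stand stands level; lock its front levelling screw without losing the setting. Put the box spanner fully down over the screw's square head, turned so that its handle lies close beside the upright column socket which will stop it on the clockwise side, and let go of it so that it keeps the screw from turning along. Then swing the lever of the lock nut clockwise (seen from above) until the nut is firmly jammed, at a push of about 10 N on the lever's grip and never more than 15 N, and let go, leaving the spanner on and the other things on the table where they are.

Things in the scene. Friction and masses are not known exactly. Their poses are not given: they have to be found in the camera images.
- stand_base: Dark grey cast T-shaped base of a stand, fixed to the table, 210 x 140 mm, top face 34 mm above the table. Origin: on the vertical axis of the front levelling screw, at table level. +x points to the column socket, z up. The column (a steel tube) is off and lies elsewhere.
- socket (a point): Axis of the upright column socket, 118 mm from the screw's axis along the base's +x, at its shoulder's height. Shoulder: 44 mm radius, flat top 62 mm above the table; on it the socket, 20 mm radius, up to 92 mm. The spanner's handle lies on the shoulder, on the +y side of the socket, which stops it when it turns clockwise.
- screw_top (a point): Centre of the top of the levelling screw's square head, 77 mm above the table. Head 20 mm across flats, its top 5 mm tapering to 13 mm; it stands on a round collar (radius 17 mm) whose top is 62 mm above the table. The point's x axis is square to a flat (the head repeats every 90 degrees).
- level_screw (a joint): Turn of the levelling screw, rad, clockwise from above positive; starts within 0.06 of the right setting 0, must end between -0.15 and 0.35. At 0 a flat faces 0.34 rad counter-clockwise of the base's +x: a handle pointing that way passes the socket with 0.1 rad to spare. It turns easily (0.1 N m), less than the nut's drag on its thread (0.3 N m): unheld, it turns with the nut.
- lever_grip (a point): Middle of the black upright grip on the lock nut's lever: round, revolving, 16 mm across, from 55 to 93 mm above the table (point at 77 mm), 66 mm from the screw's axis, round which it swings. It starts 200 to 275 degrees counter-clockwise of the base's +x. Free running takes 3 to 5 N; after 0.4 to 1.3 rad clockwise (hidden, new each time) the nut meets its washer and the push rises about 1 N per 2 mm.
- lock_washer: Steel washer, 37 mm across, 2.5 mm thick, on the base's top face under the lock nut; fixed, origin on the screw's axis at its underside. The jammed nut presses on it, and stays so when let go: about 14 N after a push of 7 N at the lever's grip, 30 N after 10 N, 55 N after 15 N.
- spanner: Loose steel box spanner, about 0.2 kg, flat on the table. Origin: centre of its ring, at the underside. Ring 41 mm across, 13 mm thick, with a square through hole of 21.5 mm, sides along x and y. Handle along +x, 16 mm wide, 10 mm thick (underside flush with the ring's), to a round end 142 mm from the origin. Balances about 55 mm from the origin: grip the handle there.
- spanner_ring (a point): Centre of the spanner's ring at its underside (the spanner's origin); 62 mm above the table when the spanner is fully down on the collar.
- spanner_tail (a point): Point in the spanner's handle 118 mm from the ring's centre along the spanner's +x, 5 mm above its underside.
- screw_dish: Round steel parts dish with screws, 112 mm across, 22 mm high; stays where it is. Origin under its centre.
- tape_roll: Roll of cream-coloured tape lying flat, 104 mm across, 25 mm high; stays where it is. Origin under its centre.

How it is judged:
By the outcome, as a careful person would: the job done as asked, in the order asked, and still so for the second after the job is handed in, with the robot touching nothing.
It also fails if it takes over 58 s, if anything falls off the work surface, if the arm or the gripper's body presses on something with over 40 N, if the wrist force passes 120 N, or if a joint passes its speed limit or range.

## Working session

There is one attempt and no reset: what is moved stays moved. The work goes in short steps, Python scripts to look and compute and a tool call to move; the robot and the scene stay as the last step left them, time stands still between calls to the robot, and variables do not carry over. Pictures are saved under pics/ and viewed, at most 10 in all, crops included, and the job is handed in when it is done.

Besides the shell and the picture viewer there is one more tool, called as name(argument=value, ...), one argument or row to a line, values as JSON. step_arm: Moves the arm, as the interface text tells. Its arguments: {"type":"object","properties":{"series":{"type":"array"},"force":{"type":"number"}},"required":["series"]}

```bash
mkdir -p pics
cat > h.py <<'E'
import numpy as np, cv2
from plant import r
def cap(n):
    c=r.get_calibration(n); p,d=r.snapshot(n); return p,d,c
def ray(c,uv):
    k=np.array(c["intrinsics"]);u=cv2.undistortPoints(np.array(uv,float).reshape(-1,1,2),k,np.array(c["dist_coeffs"],float)).reshape(-1,2)
    P=np.array(c["pose"]);d=np.c_[u[:,0],-u[:,1],-np.ones(len(u))]@P[:3,:3].T
    return P[:3,3],d
def onz(c,uv,z):
    o,d=ray(c,uv); return o+d*((z-o[2])/d[:,2])[:,None]
def cloud(c,dep):
    v,u=np.mgrid[:dep.shape[0],:dep.shape[1]]
    o,d=ray(c,np.c_[u.ravel(),v.ravel()]); return (o+d*dep.ravel()[:,None]).reshape(*dep.shape,3)
E
python3 - <<'E'
from h import *
print(r.get_state())
for n in("top","scene"):
    p,d,c=cap(n); cv2.imwrite(f"pics/{n}0.png",p); np.savez(f"{n}0.npz",p=p,d=d,**{k:np.array(v) for k,v in c.items()}); print(n,np.array(c["pose"]).round(3).tolist(),np.array(c["intrinsics"])[0,0])
E
```

```text
{'clock': 0.0, 'q': array([ 1.23881619,  0.68999583, -0.19450093,  1.56631922,  0.15734267,
        0.90250455, -0.21507296]), 'qd': array([ 1.33460925e-03,  1.29091471e-03,  3.58661223e-04, -1.12653648e-03,
        1.90273393e-04,  6.93541065e-04,  6.64716140e-05]), 'joint_torque': array([-4.06609997e-04, -5.27554214e+01, -1.26665108e+00, -1.53428650e+01,
       -5.25683386e-02,  6.59894184e-03,  1.82287649e-04]), 'tool_pos': array([ 0.22323791, -0.58304544,  0.20680899]), 'eef_rot': array([ 9.83310415e-01,  1.81933472e-01, -2.50838659e-04, -8.80903926e-04]), 'contact_force': array([-0.94494032,  0.2129427 ,  0.45753954]), 'moment': array([ 0.03283728, -0.04389286, -0.01631329]), 'finger_force': 0.0, 'opening': 0.9988420182398884}
top [[0.016, 0.998, -0.066, 0.442], [-1.0, 0.017, 0.014, 0.08], [0.015, 0.065, 0.998, 1.354], [0.0, 0.0, 0.0, 1.0]] 451.853409609723
scene [[-0.941, 0.209, -0.265, 0.201], [-0.338, -0.609, 0.718, 1.02], [-0.011, 0.765, 0.644, 0.909], [0.0, 0.0, 0.0, 1.0]] 514.9539139940451
```

View pics/top0.png

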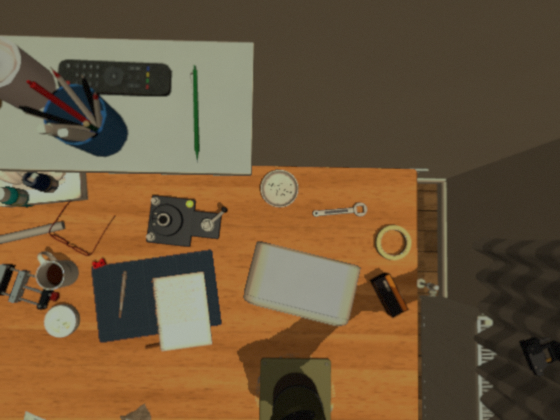

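View pics/scene0.png

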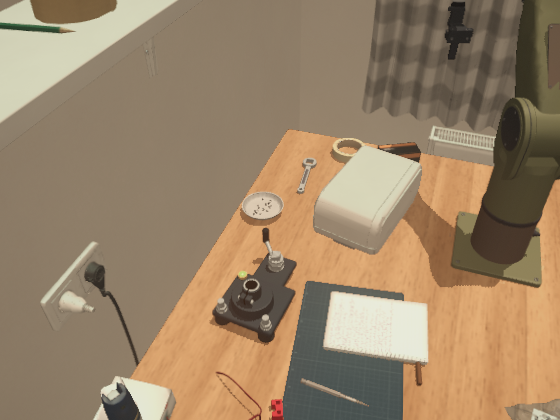

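Top view: base around (185,220), with the socket at (163,219), the screw at about (208,224) and the black grip at about (223,210). The spanner's ring is at (360,210) and its tail at (314,213). The dish is at (279,188), the tape at (393,242), and a white box sits at (303,283).

Run:
```python
from h import *
z=np.load("top0.npz"); p,d=z["p"],z["d"]; c={k:z[k] for k in("intrinsics","dist_coeffs","pose")}
X=cloud(c,d)
def st(n,u0,u1,v0,v1,lo,hi):
    q=X[v0:v1,u0:u1].reshape(-1,3); q=q[(q[:,2]>lo)&(q[:,2]<hi)]
    if len(q): print(n,len(q),q.mean(0).round(4),q.min(0).round(3),q.max(0).round(3))
st("socket",145,190,195,240,.08,.1)
st("shoulder",140,195,190,245,.056,.068)
st("grip",215,232,200,220,.075,.1)
st("screw",198,216,212,236,.066,.085)
st("box",240,365,235,330,.03,.3)
st("table",300,380,215,235,-.02,.02)
st("wallshelf",60,250,40,165,.0,.9)
print("rough",onz(c,[[208,224],[163,219],[223,210],[360,210],[314,213],[279,188],[393,242]],0.06).round(3))
a=cv2.resize(p[190:250,140:240],None,fx=6,fy=6,interpolation=cv2.INTER_CUBIC)
b=cv2.resize(p[190:230,300:400],None,fx=6,fy=6,interpolation=cv2.INTER_CUBIC)
cv2.imwrite("pics/crop1.png",np.vstack([a,b])[:600])
s=np.load("scene0.npz");
```

```text
socket 214 [0.4981 0.382  0.0911] [0.479 0.357 0.08 ] [0.516 0.41  0.1  ]
shoulder 561 [0.4976 0.3758 0.0626] [0.445 0.333 0.056] [0.56  0.431 0.068]
grip 28 [0.5301 0.2103 0.0917] [0.524 0.203 0.084] [0.538 0.218 0.099]
screw 60 [0.4873 0.2595 0.0754] [0.474 0.244 0.066] [0.502 0.272 0.084]
box 6821 [ 0.3306 -0.0062  0.1342] [ 0.218 -0.171  0.087] [0.442 0.151 0.146]
table 1589 [ 0.4953 -0.1284  0.0016] [ 0.465 -0.248 -0.008] [ 0.526 -0.01   0.019]
wallshelf 23661 [0.6399 0.2467 0.7096] [0.549 0.112 0.688] [0.742 0.395 0.847]
rough [[ 0.488  0.257  0.06 ]
 [ 0.5    0.385  0.06 ]
 [ 0.529  0.215  0.06 ]
 [ 0.536 -0.178  0.06 ]
 [ 0.525 -0.046  0.06 ]
 [ 0.595  0.056  0.06 ]
 [ 0.445 -0.273  0.06 ]]
```

View pics/crop1.png

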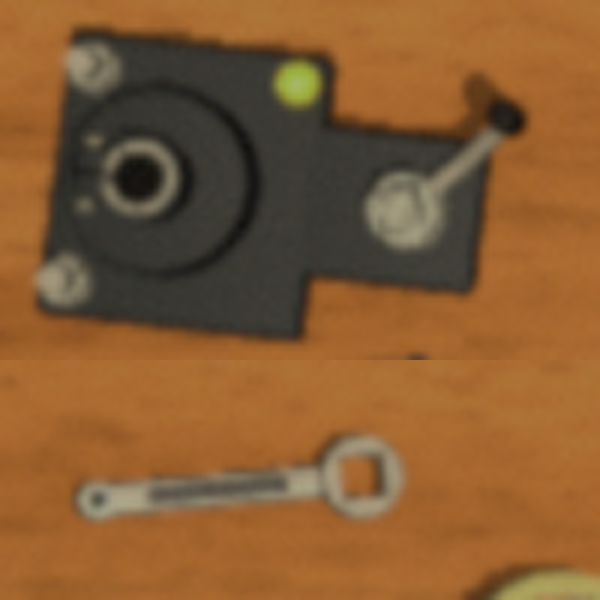

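Crop: the screw head is at about full-image (207,225), the socket hole at (163,220) and the grip top at (225,209). The spanner's ring hole is at (360,209) and its tail hole at (316,213). Now I'll get the metric estimates.

Run:
```python
from h import *
z=np.load("top0.npz"); c={k:z[k] for k in("intrinsics","dist_coeffs","pose")}
S=onz(c,[[140+402/6,190+210/6]],.077)[0];K=onz(c,[[140+137/6,190+180/6]],.092)[0];G=onz(c,[[140+507/6,190+118/6]],.093)[0]
R=onz(c,[[300+362/6,190+116/6]],.012)[0];T=onz(c,[[300+97/6,190+138/6]],.01)[0]
A=lambda v:(np.linalg.norm(v[:2]).round(4),np.arctan2(v[1],v[0]).round(3))
print("S",S,"K",K,"G",G,A(K-S),A(G-S)); print("R",R,"T",T,A(T-R),"grasp",R+(T-R)/np.linalg.norm(T-R)*.055)
```

```text
S [0.48455372 0.2570992  0.077     ] K [0.49592632 0.3777385  0.092     ] G [0.52762156 0.20731525 0.093     ] (np.float64(0.1212), np.float64(1.477)) (np.float64(0.0658), np.float64(-0.858))
R [ 0.54114474 -0.18899751  0.012     ] T [ 0.5280429  -0.05746504  0.01      ] (np.float64(0.1322), np.float64(1.67)) grasp [ 0.53569384 -0.13427461  0.01116792]
```

step_arm(
  series=[
    [22,32,0,0,0,0.093,0.5],
    [22,32,0,0,0,0.093,0.5],
    [22,32,0,0,0,0.093,0.5],
    [22,32,0,0,0,0.093,0.5],
    [22,32,0,0,0,0.093,0.5],
    [22,32,0,0,0,0.093,0.5],
    [22,32,0,0,0,0.093,0.5],
    [22,32,0,0,0,0.093,0.5],
    [22,32,0,0,0,0.093,0.5],
    [22,32,0,0,0,0.093,0.5],
    [22,32,0,0,0,0.093,0.5],
    [22,32,0,0,0,0.093,0.5],
    [22,32,0,0,0,0.093,0.5],
    [22,32,0,0,0,0.093,0.5],
    [0,0,0,0,0,0,0.5],
    [0,0,0,0,0,0,0.5],
    [0,0,0,0,0,0,0.5],
  ],
)

```text
clock: 1.8
tool_pos: [0.5306, -0.1371, 0.2072]
eef_rot: [0.673, 0.74, -0.001, -0.0]
contact_force: [0.0, 0.3, 0.4]
opening: 0.502
finger_force: 0.0
```

```bash
cat >> h.py <<'E'
from scipy.spatial.transform import Rotation as Ro
def tcp():
    s=r.get_state(); M=Ro.from_quat(s["eef_rot"]).as_matrix()
    print("t",round(s["clock"],2),"tcp",s["tool_pos"].round(4),"yang",np.arctan2(M[1,1],M[0,1]).round(4),"zdir",M[:,2].round(3),"F",s["contact_force"].round(2),"open",round(s["opening"],3),"ff",round(float(s["finger_force"]),1)); return s
def save(n,f):
    p,d,c=cap(n); cv2.imwrite(f"pics/{f}.png",p); np.savez(f"{f}.npz",p=p,d=d,**{k:np.array(v) for k,v in c.items()}); return p,d,c
E
python3 - <<'E'
from h import *
tcp(); p,d,c=save("wrist","w1"); print(np.array(c["pose"]).round(3).tolist())
E
```

```text
t 1.8 tcp [ 0.5306 -0.1371  0.2072] yang 0.0948 zdir [-0.002 -0.001 -1.   ] F [0.04 0.28 0.39] open 0.502 ff 0.0
[[0.996, -0.091, -0.023, 0.524], [0.094, 0.96, 0.264, -0.07], [-0.002, -0.265, 0.964, 0.385], [0.0, 0.0, 0.0, 1.0]]
```

View pics/w1.png

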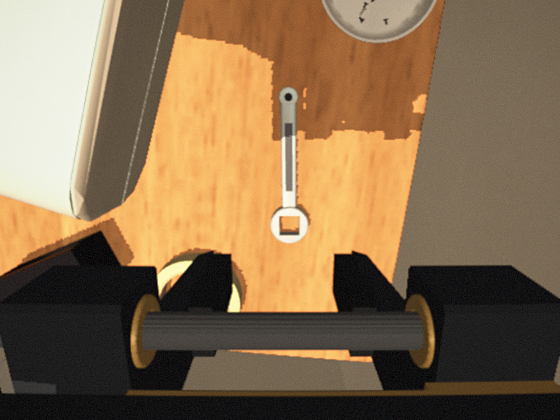

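Wrist view: tail hole at about (288,97), ring centre at about (290,225), square hole at about (290,224). Dish at the top, and the wall side is grey at the right.

Run:
```python
from h import *
z=np.load("w1.npz"); p=z["p"]; c={k:z[k] for k in("intrinsics","dist_coeffs","pose")}
m=(cv2.cvtColor(p,cv2.COLOR_BGR2HSV)[:,:,1]<90).astype(np.uint8); m[:, :262]=0; m[:,318:]=0; m[:80]=0; m[248:]=0
cs,h=cv2.findContours(m,cv2.RETR_CCOMP,cv2.CHAIN_APPROX_NONE)
o=max(range(len(cs)),key=lambda i:cv2.contourArea(cs[i]))
out=cs[o].reshape(-1,2).astype(float)
W=onz(c,out,.012); print("outer bbox",out.min(0),out.max(0))
for i in range(len(cs)):
    if h[0][i][3]==o and len(cs[i])>15: print("hole",cv2.minAreaRect(cs[i]), onz(c,[cv2.minAreaRect(cs[i])[0]],.006))
R=onz(c,[[290,225]],.013)[0]
rp=W[(out[:,1]>212)]; # circle fit
A=np.c_[2*rp[:,:2],np.ones(len(rp))]; s=np.linalg.lstsq(A,(rp[:,:2]**2).sum(1),rcond=None)[0]; R=s[:2]; print("ring",R,"rad",np.sqrt(s[2]+R@R))
hp=W[(out[:,1]<200)&(out[:,1]>105)]; vx=cv2.fitLine(hp[:,:2].astype(np.float32),cv2.DIST_L2,0,.01,.01).ravel(); print("handle ang",np.arctan2(vx[1],vx[0]), "len",np.linalg.norm(W[:,:2]-R,axis=1).max())
tip=W[np.argmax(W[:,1]),:2]; print("tip",tip,"ang",np.arctan2(*(tip-R)[::-1]))
u=np.array([vx[0],vx[1]])*np.sign(vx[1]); print("grasp",R+.055*u)
```

```text
outer bbox [271.  87.] [307. 242.]
hole ((289.0, 224.0), (18.0, 20.0), 90.0) [[ 0.54224343 -0.18708748  0.006     ]]
ring [ 0.54199341 -0.18601681] rad 0.019976098438917383
handle ang -1.4627408 len 0.14081434387240907
tip [ 0.53001883 -0.04575068] ang 1.655960286409472
grasp [ 0.53606191 -0.13133759]
```

step_arm(
  series=[
    [6,6,-38,0,0,0,0.5],
    [0,0,-45,0,0,0,0.5],
    [0,0,-45,0,0,0,0.5],
    [0,0,-40,0,0,0,0.5],
    [0,0,-20,0,0,0,0.5],
    [0,0,-10,0,0,0,0.5],
    [0,0,-5,0,0,0,0.5],
    [0,0,0,0,0,0,0.5],
    [0,0,0,0,0,0,0.5],
    [0,0,0,0,0,0,0.5],
  ],
  force=30,
)

```text
clock: 2.85
tool_pos: [0.5384, -0.13, 0.0058]
eef_rot: [0.672, 0.74, 0.001, 0.001]
contact_force: [-1.2, -0.2, -0.5]
opening: 0.499
finger_force: 0.0
```

step_arm(
  series=[
    [-2,-1,-2.5,0,0,0,0.5],
    [0,0,0,0,0,0,0.7],
    [0,0,0,0,0,0,1],
    [0,0,0,0,0,0,1],
    [0,0,0,0,0,0,1],
    [0,0,0,0,0,0,1],
    [0,0,0,0,0,0,1],
    [0,0,10,0,0,0,1],
    [0,0,30,0,0,0,1],
    [0,0,0,0,0,0,1],
  ],
  force=40,
)

```text
clock: 3.85
tool_pos: [0.5379, -0.1308, 0.0454]
eef_rot: [0.672, 0.74, 0.002, 0.002]
contact_force: [1.1, 0.2, 0.4]
opening: 0.006
finger_force: 0.0
```

step_arm(
  series=[
    [0,0,40,0,0,0,0.5],
    [0,0,45,0,0,0,0.5],
    [0,0,45,0,0,0,0.5],
    [0,0,30,0,0,0,0.5],
    [0,0,0,0,0,0,0.5],
  ],
)

```text
clock: 4.35
tool_pos: [0.5384, -0.1307, 0.2065]
eef_rot: [0.672, 0.74, 0.002, 0.004]
contact_force: [0.7, 1.3, 0.3]
opening: 0.433
finger_force: 0.0
```

Run:
```python
from h import *
tcp(); save("wrist","w2")
```

```text
t 4.35 tcp [ 0.5384 -0.1307  0.2065] yang 0.0965 zdir [ 0.009 -0.001 -1.   ] F [0.69 1.3  0.28] open 0.433 ff 0.0
```

View pics/w2.png

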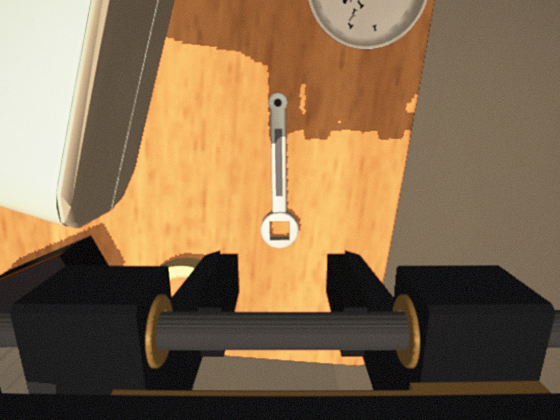

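The spanner is still on the table, with its ring at (279,230) and tail at (278,102). The fingers closed over it without gripping, so I'll remeasure.

```bash
cat >> h.py <<'E'
def spanner(f,u0,u1,v0,v1,vr,zt):
    z=np.load(f+".npz"); p=z["p"]; c={k:z[k] for k in("intrinsics","dist_coeffs","pose")}
    m=(cv2.cvtColor(p,cv2.COLOR_BGR2HSV)[:,:,1]<90).astype(np.uint8); M=np.zeros_like(m); M[v0:v1,u0:u1]=m[v0:v1,u0:u1]
    cs,_=cv2.findContours(M,cv2.RETR_EXTERNAL,cv2.CHAIN_APPROX_NONE); out=max(cs,key=cv2.contourArea).reshape(-1,2).astype(float)
    W=onz(c,out,zt); rp=W[out[:,1]>vr]
    s=np.linalg.lstsq(np.c_[2*rp[:,:2],np.ones(len(rp))],(rp[:,:2]**2).sum(1),rcond=None)[0]; R=s[:2]
    L=np.linalg.norm(W[:,:2]-R,axis=1); hp=W[(L>.035)&(L<.12)]; a=cv2.fitLine(hp[:,:2].astype(np.float32),cv2.DIST_L2,0,.01,.01).ravel()
    g=hp[:,:2].mean(0); u=a[:2]*np.sign(a[1]); tip=W[np.argmax(L),:2]
    print("ring",R.round(4),"rad",np.sqrt(s[2]+R@R).round(4),"ang",np.arctan2(u[1],u[0]).round(3),"tipang",np.arctan2(*(tip-R)[::-1]).round(3),"len",L.max().round(4),"grasp",(R+.055*u).round(4),"handle mid",g.round(4))
E
python3 - <<'E'
from h import *
spanner("w1",262,318,80,248,212,.012); spanner("w2",252,308,80,248,217,.012)
z=np.load("w2.npz");c={k:z[k] for k in("intrinsics","dist_coeffs","pose")};X=cloud(c,z["d"]); print(X[140:200:10,278].round(4), X[140:200:20,240].round(4))
E
```

```text
ring [ 0.542 -0.186] rad 0.02 ang 1.68 tipang 1.691 len 0.1408 grasp [ 0.536  -0.1313] handle mid [ 0.5335 -0.1087]
ring [ 0.542 -0.186] rad 0.0201 ang 1.674 tipang 1.701 len 0.1406 grasp [ 0.5363 -0.1313] handle mid [ 0.5336 -0.1083]
[[ 0.5319 -0.0914  0.0114]
 [ 0.5328 -0.1015  0.0104]
 [ 0.5338 -0.1115  0.0115]
 [ 0.5347 -0.1217  0.0119]
 [ 0.5357 -0.1323  0.011 ]
 [ 0.5367 -0.1427  0.0119]] [[ 4.926e-01 -9.600e-02  5.000e-04]
 [ 4.940e-01 -1.168e-01  3.000e-04]
 [ 4.954e-01 -1.381e-01  6.000e-04]]
```

step_arm(
  series=[
    [-2,0,-40,0,0,0,0.5],
    [0,0,-45,0,0,0,0.5],
    [0,0,-45,0,0,0,0.5],
    [0,0,-40,0,0,0,0.5],
    [0,0,-20,0,0,0,0.6],
    [0,0,-10,0,0,0,0.6],
    [0,0,-3,0,0,0,0.6],
    [0,0,0,0,0,0,0.6],
    [0,0,0,0,0,0,0.6],
  ],
)

```text
clock: 5.3
tool_pos: [0.5343, -0.1308, 0.0001]
eef_rot: [0.672, 0.74, 0.001, 0.001]
contact_force: [-0.6, 0.2, -0.3]
opening: 0.402
finger_force: 0.0
```

Run:
```python
from h import *
tcp(); save("wrist","w3")
```

```text
t 5.3 tcp [ 5.343e-01 -1.308e-01  1.000e-04] yang 0.0968 zdir [ 0.002 -0.    -1.   ] F [-0.57  0.2  -0.28] open 0.402 ff 0.0
```

View pics/w3.png

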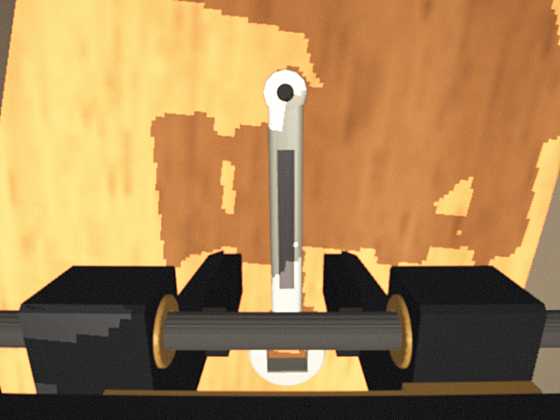

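Fingers straddle the handle, which is centred at (287,300) between the tips at x≈242 and 325. Closing now.

step_arm(
  series=[
    [0,0,0,0,0,0,1],
    [0,0,0,0,0,0,1],
    [0,0,0,0,0,0,1],
    [0,0,0,0,0,0,1],
    [0,0,0,0,0,0,1],
    [0,0,0,0,0,0,1],
  ],
)

```text
clock: 5.95
tool_pos: [0.5336, -0.1307, -0.0009]
eef_rot: [0.672, 0.741, 0.0, 0.0]
contact_force: [-0.1, 0.2, -0.3]
opening: 0.005
finger_force: 0.0
```

Run:
```python
from h import *
s=tcp(); p,d,c=save("wrist","w4")
P=np.linalg.inv(np.array(c["pose"]))
for w in (s["tool_pos"],s["tool_pos"]+[0,0,.019],[.542,-.186,.013],[.5302,-.045,.01]):
    q=P[:3,:3]@w+P[:3,3]; q=np.array([q[0],-q[1],-q[2]]); print(w,cv2.projectPoints(q.reshape(1,3),np.zeros(3),np.zeros(3),np.array(c["intrinsics"]),np.array(c["dist_coeffs"]))[0].ravel(), "depth",q[2])
X=cloud(c,d); print(X[100:300:20,287].round(3))
```

```text
t 5.95 tcp [ 0.5336 -0.1307 -0.0009] yang 0.097 zdir [ 0. -0. -1.] F [-0.14  0.22 -0.27] open 0.005 ff 0.0
[ 0.5335907  -0.1307023  -0.00085567] [282.61107278 246.37892125] depth 0.18930737292799285
[ 0.5335907  -0.1307023   0.01814433] [282.66566144 260.79700125] depth 0.17098283888613425
[0.542, -0.186, 0.013] [288.35390219 355.07155352] depth 0.19070427236196325
[0.5302, -0.045, 0.01] [294.06109376  69.06687733] depth 0.1562089352279251
[[ 0.528 -0.058  0.01 ]
 [ 0.529 -0.067  0.011]
 [ 0.53  -0.075  0.01 ]
 [ 0.531 -0.084  0.009]
 [ 0.532 -0.093  0.012]
 [ 0.533 -0.103  0.011]
 [ 0.534 -0.113  0.01 ]
 [ 0.535 -0.122  0.012]
 [ 0.534 -0.122  0.038]
 [ 0.534 -0.122  0.057]]
```

View pics/w4.png

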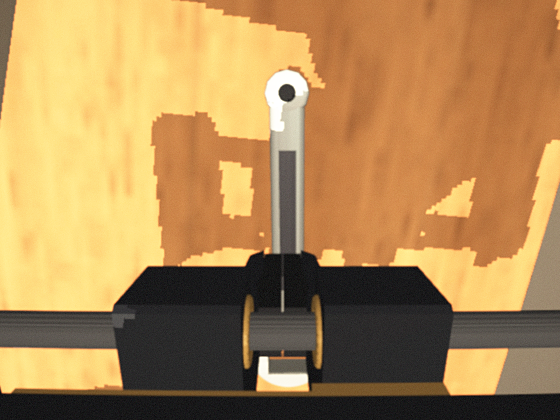

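The shut fingertips are in front of and above the handle (lower edge at row ~252, handle still visible below it). So the real tips look higher than the reported TCP, and I'll measure that from depth.

Run:
```python
from h import *
z=np.load("w4.npz"); c={k:z[k] for k in("intrinsics","dist_coeffs","pose")};X=cloud(c,z["d"])
for u in (262,270,287,300): print(u,[(v,X[v,u].round(3).tolist()) for v in range(246,268,3)])
```

```text
262 [(246, [0.523, -0.131, 0.0]), (249, [0.523, -0.133, -0.001]), (252, [0.524, -0.122, 0.032]), (255, [0.524, -0.121, 0.037]), (258, [0.524, -0.121, 0.039]), (261, [0.524, -0.121, 0.042]), (264, [0.525, -0.121, 0.045]), (267, [0.525, -0.121, 0.048])]
270 [(246, [0.527, -0.13, 0.001]), (249, [0.527, -0.132, 0.0]), (252, [0.527, -0.134, 0.001]), (255, [0.527, -0.122, 0.033]), (258, [0.527, -0.122, 0.037]), (261, [0.528, -0.122, 0.04]), (264, [0.528, -0.122, 0.043]), (267, [0.528, -0.122, 0.045])]
287 [(246, [0.535, -0.126, 0.011]), (249, [0.535, -0.127, 0.011]), (252, [0.536, -0.129, 0.011]), (255, [0.535, -0.122, 0.032]), (258, [0.535, -0.122, 0.035]), (261, [0.534, -0.122, 0.039]), (264, [0.534, -0.122, 0.043]), (267, [0.534, -0.122, 0.045])]
300 [(246, [0.542, -0.125, 0.01]), (249, [0.542, -0.127, 0.009]), (252, [0.542, -0.128, 0.012]), (255, [0.54, -0.121, 0.033]), (258, [0.54, -0.121, 0.036]), (261, [0.54, -0.121, 0.04]), (264, [0.54, -0.121, 0.042]), (267, [0.539, -0.121, 0.045])]
```

Run:
```python
from h import *
z=np.load("w4.npz"); c={k:z[k] for k in("intrinsics","dist_coeffs","pose")};X=cloud(c,z["d"])
for u in (200,283,370): print(u,[(v,X[v,u].round(3).tolist()) for v in range(264,420,12)])
```

```text
200 [(264, [0.491, -0.144, 0.001]), (276, [0.513, -0.099, 0.105]), (288, [0.514, -0.098, 0.112]), (300, [0.515, -0.098, 0.116]), (312, [0.515, -0.099, 0.119]), (324, [0.516, -0.102, 0.119]), (336, [0.516, -0.104, 0.119]), (348, [0.516, -0.106, 0.12]), (360, [0.516, -0.109, 0.119]), (372, [0.516, -0.112, 0.119]), (384, [0.516, -0.115, 0.118]), (396, [0.518, -0.11, 0.128]), (408, [0.518, -0.109, 0.131])]
283 [(264, [0.533, -0.124, 0.038]), (276, [0.533, -0.129, 0.039]), (288, [0.534, -0.133, 0.04]), (300, [0.534, -0.138, 0.041]), (312, [0.531, -0.104, 0.108]), (324, [0.531, -0.105, 0.112]), (336, [0.531, -0.107, 0.113]), (348, [0.532, -0.11, 0.112]), (360, [0.54, -0.198, 0.002]), (372, [0.54, -0.198, 0.012]), (384, [0.541, -0.203, 0.015]), (396, [0.531, -0.108, 0.128]), (408, [0.531, -0.108, 0.131])]
370 [(264, [0.58, -0.135, 0.001]), (276, [0.549, -0.096, 0.105]), (288, [0.548, -0.096, 0.11]), (300, [0.547, -0.096, 0.116]), (312, [0.546, -0.097, 0.119]), (324, [0.547, -0.099, 0.118]), (336, [0.547, -0.102, 0.119]), (348, [0.547, -0.104, 0.119]), (360, [0.548, -0.106, 0.119]), (372, [0.548, -0.109, 0.119]), (384, [0.548, -0.111, 0.119]), (396, [0.545, -0.107, 0.128]), (408, [0.545, -0.107, 0.13])]
```

step_arm(
  series=[
    [0,0,5,0,0,0,0.5],
    [0,0,0,0,0,0,0.5],
    [0,0,0,0,0,0,0.5],
    [2,0,-10,0,0,0,0.5],
    [0,0,-8,0,0,0,0.5],
    [0,0,-5,0,0,0,0.5],
    [0,0,0,0,0,0,0.5],
    [0,0,0,0,0,0,0.5],
  ],
)

```text
clock: 6.8
tool_pos: [0.5354, -0.1305, -0.0192]
eef_rot: [0.672, 0.741, -0.0, -0.0]
contact_force: [0.7, -0.1, 0.5]
opening: 0.501
finger_force: 0.0
```

step_arm(
  series=[
    [0,0,-5,0,0,0,0.5],
    [0,0,-4,0,0,0,0.5],
    [0,0,0,0,0,0,0.5],
    [0,0,0,0,0,0,0.5],
  ],
)

```text
clock: 7.2
tool_pos: [0.5355, -0.1307, -0.028]
eef_rot: [0.672, 0.741, -0.0, -0.0]
contact_force: [0.2, -0.7, 0.1]
opening: 0.501
finger_force: 0.0
```

step_arm(
  series=[
    [0,0,0,0,0,0,1],
    [0,0,0,0,0,0,1],
    [0,0,0,0,0,0,1],
    [0,0,0,0,0,0,1],
    [0,0,0,0,0,0,1],
    [0,0,0,0,0,0,1],
  ],
)

```text
clock: 7.8
tool_pos: [0.5358, -0.1307, -0.0278]
eef_rot: [0.672, 0.741, 0.0, 0.0]
contact_force: [0.0, -1.3, 0.6]
opening: 0.172
finger_force: 40.0
```

step_arm(
  series=[
    [0,0,20,0,0,0,1],
    [0,0,40,0,0,0,1],
    [0,0,45,0,0,0,1],
    [0,0,45,0,0,0,1],
    [-5,10,45,0,0,0,1],
    [-10,32,5,0,0,0.015,1],
    [-10,32,0,0,0,0.015,1],
    [-10,32,0,0,0,0.015,1],
    [-10,32,0,0,0,0.015,1],
    [-10,32,0,0,0,0.015,1],
    [-10,32,0,0,0,0.015,1],
    [-10,32,0,0,0,0.015,1],
    [-10,32,0,0,0,0.015,1],
    [-10,32,0,0,0,0.015,1],
    [-10,32,0,0,0,0.015,1],
    [0,0,0,0,0,0,1],
    [0,0,0,0,0,0,1],
    [0,0,0,0,0,0,1],
  ],
)

```text
clock: 9.6
tool_pos: [0.4306, 0.1978, 0.1718]
eef_rot: [0.615, 0.788, -0.001, 0.0]
contact_force: [0.6, -0.4, -2.2]
opening: 0.174
finger_force: 40.0
```

Run:
```python
from h import *
tcp(); save("wrist","w5")
```

```text
t 9.6 tcp [0.4306 0.1978 0.1718] yang 0.2454 zdir [-0.001 -0.002 -1.   ] F [ 0.55 -0.42 -2.24] open 0.174 ff 40.0
```

View pics/w5.png

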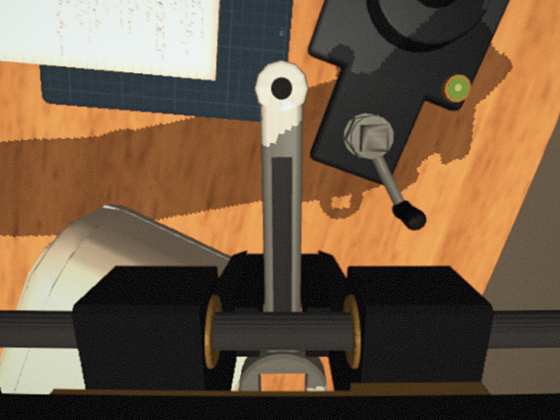

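Spanner held, with its tail hole at (282,88). The screw head is at about (373,135), the lever grip top at about (411,213), and the socket is at the top (≈(435,0)). Enlarging the screw.

Run:
```python
from h import *
p=np.load("w5.npz")["p"]
a=cv2.resize(p[105:165,340:410],None,fx=8.5,fy=8.5,interpolation=cv2.INTER_CUBIC)
cv2.imwrite("pics/crop2.png",cv2.convertScaleAbs(a,alpha=1.3))
```

```text
(no output)
```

View pics/crop2.png

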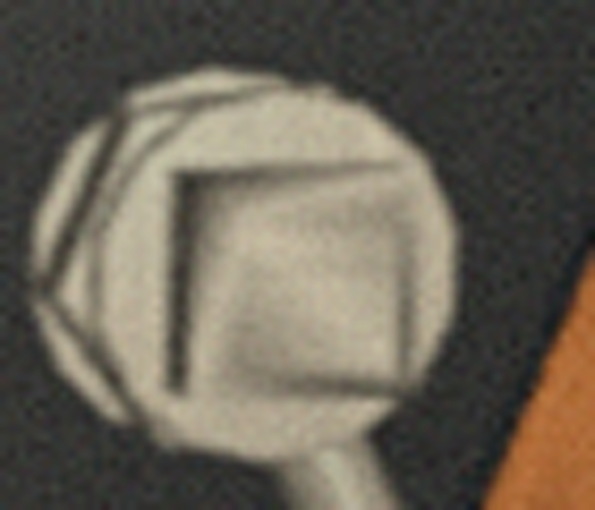

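Crop: the square head's straight edges are vertical in the image, at crop x≈190 and ≈407, y≈168 to 380. So the head is already aligned with the current tool yaw.

Run:
```python
from h import *
z=np.load("w5.npz"); c={k:z[k] for k in("intrinsics","dist_coeffs","pose")}
f=lambda L:[[340+x/8.5-.5+.06,105+y/8.5-.5+.06] for x,y in L]
pt=lambda L,h:onz(c,f(L),h)[:,:2]
Q=pt([(190,172),(407,166),(407,388),(190,378)],.072); print(Q.round(4).tolist(),Q.mean(0),[np.linalg.norm(Q[i]-Q[i-1]).round(4) for i in range(4)])
B=pt([(172,390),(172,175)],.062); print("left base edge ang",np.arctan2(*(B[1]-B[0])[::-1]), np.linalg.norm(B[1]-B[0]))
R=pt([(405,390),(405,165)],.072); print("right edge ang",np.arctan2(*(R[1]-R[0])[::-1]), "bottom",np.arctan2(*np.diff(pt([(235,380),(405,390)],.072),axis=0)[0][::-1]))
# collar circle radius 17 at z .062 : extents
C=pt([(100,265),(458,255),(300,88),(270,460)],.062); print("collar",C.mean(0),np.linalg.norm(C[0]-C[1]),np.linalg.norm(C[2]-C[3]))
X=cloud(c,z["d"]); q=X[125:148,362:386].reshape(-1,3); t=q[q[:,2]>.0745]; print("top depth",t.mean(0),len(t),q[:,2].max())
G=onz(c,[[411,216]],.093)[0]; S=Q.mean(0); print("grip",G, np.linalg.norm(G[:2]-S),np.arctan2(*(G[:2]-S)[::-1]))
# spanner tail hole in hand, and ring
for h in (.2,.205,.21,.215): print(h,onz(c,[[282,88]],h))
print("tail depth",X[100:112,276:290].reshape(-1,3).mean(0), X[150:240:20,268].round(4).tolist())
```

```text
[[0.4737, 0.2687], [0.4921, 0.2739], [0.4982, 0.2555], [0.4791, 0.2516]] [0.48577333 0.26241724] [np.float64(0.018), np.float64(0.0191), np.float64(0.0194), np.float64(0.0195)]
left base edge ang 1.87028510202233 0.01943698689833472
right edge ang 1.8894388132818232 bottom 0.18985968826163666
collar [0.4866446  0.26273237] 0.03283256664712099 0.033570524824130255
top depth [0.48422174 0.26254598 0.07779337] 461 0.34947306309202053
grip [0.5239502  0.21459893 0.093     ] 0.06118875285787427 -0.897047993283039
0.2 [[0.41164725 0.27221211 0.2       ]]
0.205 [[0.41172558 0.27192666 0.205     ]]
0.21 [[0.41180391 0.2716412  0.21      ]]
0.215 [[0.41188224 0.27135575 0.215     ]]
tail depth [0.41347946 0.26569692 0.21010654] [[0.4121, 0.2485, 0.21], [0.4139, 0.2411, 0.2101], [0.4157, 0.2333, 0.2096], [0.4176, 0.2255, 0.2099], [0.4196, 0.2171, 0.2092]]
```

Run:
```python
from h import *
z=np.load("w5.npz"); p=z["p"]; c={k:z[k] for k in("intrinsics","dist_coeffs","pose")}
g=cv2.cvtColor(p,cv2.COLOR_BGR2HSV)
print("sat col283",[(v,*g[v,283].tolist()) for v in range(350,393,2)])
t=np.array([.4306,.1978]);u=np.array([np.cos(1.816),np.sin(1.816)]);n=np.array([-u[1],u[0]])
for uv in ([283,373],[242,380],[325,380],[258,385],[308,385],[282,88]):
    for h in(.2127,.2): w=onz(c,[uv],h)[0,:2]-t; print(uv,h,"along",(w@u).round(4),"across",(w@n).round(4))
```

```text
sat col283 [(350, 18, 55, 92), (352, 30, 43, 65), (354, 15, 49, 104), (356, 17, 52, 103), (358, 23, 44, 105), (360, 21, 42, 122), (362, 21, 50, 118), (364, 20, 52, 122), (366, 18, 48, 122), (368, 22, 48, 117), (370, 25, 45, 108), (372, 13, 48, 121), (374, 14, 165, 205), (376, 13, 171, 204), (378, 13, 168, 205), (380, 14, 166, 210), (382, 13, 166, 214), (384, 13, 168, 207), (386, 13, 169, 211), (388, 14, 170, 214), (390, 13, 169, 187), (392, 15, 169, 77)]
[283, 373] 0.2127 along -0.0449 across -0.0001
[283, 373] 0.2 along -0.0554 across -0.0001
[242, 380] 0.2127 along -0.0488 across 0.0184
[242, 380] 0.2 along -0.0596 across 0.0201
[325, 380] 0.2127 along -0.0487 across -0.0191
[325, 380] 0.2 along -0.0596 across -0.0209
[258, 385] 0.2127 along -0.0515 across 0.0112
[258, 385] 0.2 along -0.0626 across 0.0122
[308, 385] 0.2127 along -0.0515 across -0.0115
[308, 385] 0.2 along -0.0625 across -0.0125
[282, 88] 0.2127 along 0.076 across 0.0003
[282, 88] 0.2 along 0.0768 across 0.0003
```

step_arm(
  series=[
    [10,30,0,0,0,0,1],
    [10,30,0,0,0,0,1],
    [10,30,0,0,0,0,1],
    [11.6,28.6,0,0,0,0,1],
    [0,0,-30,0,0,0,1],
    [0,0,-40,0,0,0,1],
    [0,0,-30,0,0,0,1],
    [0,0,-12,0,0,0,1],
    [0,0,-6,0,0,0,1],
    [0,0,0,0,0,0,1],
    [0,0,0,0,0,0,1],
    [0,0,0,0,0,0,1],
  ],
)

```text
clock: 10.85
tool_pos: [0.4731, 0.3186, 0.0555]
eef_rot: [0.615, 0.789, 0.001, 0.0]
contact_force: [-0.2, 0.5, -2.3]
opening: 0.171
finger_force: 40.0
```

Run:
```python
from h import *
tcp(); save("wrist","w6"); save("scene","s6")
p=np.load("s6.npz")["p"]; q=np.load("w6.npz")["p"]
cv2.imwrite("pics/v6.png",np.hstack([cv2.resize(p[210:350,190:330],(400,400),interpolation=cv2.INTER_CUBIC),cv2.resize(q,(400,400))]))
```

```text
t 10.85 tcp [0.4731 0.3186 0.0555] yang 0.2467 zdir [ 0.002  0.002 -1.   ] F [-0.24  0.54 -2.27] open 0.171 ff 40.0
```

step_arm(
  series=[
    [-1,-2.2,0,0,0,0,1],
    [0,0,0,0,0,0,1],
    [0,0,-4,0,0,0,1],
    [0,0,-3,0,0,0,1],
    [0,0,-2,0,0,0,1],
    [0,0,0,0,0,0,1],
  ],
)

```text
clock: 11.55
tool_pos: [0.4712, 0.3157, 0.0448]
eef_rot: [0.615, 0.789, -0.0, 0.0]
contact_force: [0.7, -0.1, -1.5]
opening: 0.174
finger_force: 40.0
```

step_arm(
  series=[
    [1,0.7,-1,0,0,0,1],
    [0,0,-1,0,0,0,1],
    [0,0,-1,0,0,0,1],
    [0,0,0,0,0,0,1],
  ],
)

```text
clock: 11.95
tool_pos: [0.4721, 0.3163, 0.042]
eef_rot: [0.615, 0.789, -0.0, -0.0]
contact_force: [0.3, -0.2, -1.3]
opening: 0.174
finger_force: 40.0
```

step_arm(
  series=[
    [0,0,-1,0,0,0,1],
    [0,0,-1,0,0,0,1],
    [0,0,-1,0,0,0,1],
    [0,0,0,0,0,0,1],
  ],
)

```text
clock: 12.35
tool_pos: [0.4721, 0.3164, 0.039]
eef_rot: [0.615, 0.789, -0.0, -0.0]
contact_force: [0.0, -0.6, -2.3]
opening: 0.173
finger_force: 40.0
```

step_arm(
  series=[
    [0,0,-1,0,0,0,1],
    [0,0,-1,0,0,0,1],
    [0,0,-1,0,0,0,1],
    [0,0,-1,0,0,0,1],
    [0,0,0,0,0,0,1],
  ],
)

```text
clock: 12.85
tool_pos: [0.4721, 0.3164, 0.035]
eef_rot: [0.615, 0.789, -0.0, 0.0]
contact_force: [-0.8, -0.1, -3.0]
opening: 0.175
finger_force: 40.0
```

step_arm(
  series=[
    [0,0,-1,0,0,0,1],
    [0,0,-0.5,0,0,0,1],
    [0,0,0,0,0,0,1],
    [0,0,0,0,0,0,1],
  ],
)

```text
clock: 13.25
tool_pos: [0.4723, 0.3165, 0.0342]
eef_rot: [0.615, 0.789, 0.0, 0.0]
contact_force: [-1.6, -0.9, 6.4]
opening: 0.175
finger_force: 40.0
```

Run:
```python
from h import *
tcp(); save("wrist","w7"); save("scene","s7")
z=np.load("w7.npz"); c={k:z[k] for k in("intrinsics","dist_coeffs","pose")};X=cloud(c,z["d"])
u=np.array([np.cos(1.816),np.sin(1.816)]);S=np.array([.4857,.2625])
q=X[::2,::2].reshape(-1,3); w=q[:,:2]-S; al=w@u; ac=w@np.array([-u[1],u[0]])
for a in (-.015,.0,.015,.08,.1,.12,.13):
    k=(abs(al-a)<.005)&(abs(ac)<.005)&(q[:,2]>.03)&(q[:,2]<.09); print(a,k.sum(),np.median(q[k,2]) if k.any() else None)
```

```text
t 13.25 tcp [0.4723 0.3165 0.0342] yang 0.2471 zdir [ 0.001  0.    -1.   ] F [-1.59 -0.85  6.37] open 0.175 ff 40.0
-0.015 0 None
0.0 8 0.07720896220537135
0.015 105 0.07544069474093734
0.08 146 0.07274270046047138
0.1 167 0.0727497194942881
0.12 196 0.07265414125715164
0.13 196 0.0727025459971832
```

step_arm(
  series=[
    [0,0,0.5,0,0,0,0.7],
    [0,0,0,0,0,0,0.6],
    [0,0,0,0,0,0,0.6],
    [0,0,0,0,0,0,0.6],
    [0,0,10,0,0,0,0.6],
    [0,0,30,0,0,0,0.6],
    [0,0,40,0,0,0,0.6],
    [0,0,40,0,0,0,0.6],
    [0,-30,0,0,0,0,0.6],
    [0,-30,0,0,0,0,0.6],
    [0,-30,0,0,0,0,0.6],
    [0,-30,0,0,0,0,0.6],
    [0,-30,0,0,0,0,0.6],
    [0,0,0,0,0,0,0.6],
    [0,0,0,0,0,0,0.6],
    [0,0,0,0,0,0,0.6],
  ],
)

```text
clock: 14.95
tool_pos: [0.4724, 0.168, 0.1547]
eef_rot: [0.614, 0.789, 0.001, -0.0]
contact_force: [0.9, 0.3, -0.1]
opening: 0.403
finger_force: 0.0
```

Run:
```python
from h import *
tcp(); save("wrist","w8")
```

```text
t 14.95 tcp [0.4724 0.168  0.1547] yang 0.2485 zdir [ 0.001  0.002 -1.   ] F [ 0.86  0.33 -0.06] open 0.403 ff 0.0
```

View pics/w8.png

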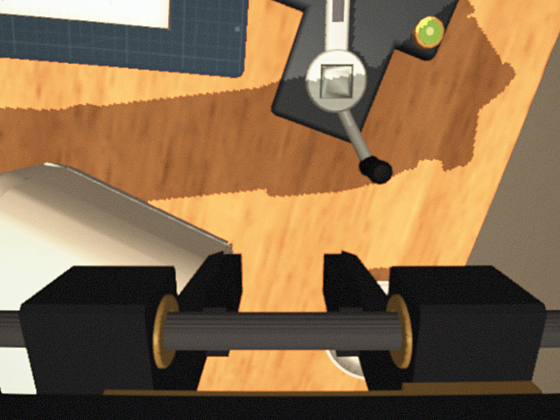

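The spanner is seated: ring at (337,80), with the square head visible in its hole and the handle running up towards the socket. The lever grip's top is at about (379,171). I'll compute its position.

Run:
```python
from h import *
z=np.load("w8.npz"); p=z["p"]; c={k:z[k] for k in("intrinsics","dist_coeffs","pose")};X=cloud(c,z["d"])
q=X[150:190,355:400].reshape(-1,3); t=q[(q[:,2]>.088)&(q[:,2]<.1)]; print("grip top",len(t),t.mean(0),(t.min(0)+t.max(0))/2,t.min(0),t.max(0))
m=(p[150:190,355:400].max(2)<45); v,u=np.nonzero(m); print("blob",u.mean()+355,v.mean()+150,u.min()+355,u.max()+355,v.min()+150,v.max()+150)
S=np.array([.4857,.2625])
for G in (t.mean(0)[:2],onz(c,[[380,172]],.093)[0,:2]): print(G,np.linalg.norm(G-S),np.arctan2(*(G-S)[::-1]))
rr=onz(c,[[337,81]],.075)[0]; print("ring",rr)
```

```text
grip top 476 [0.52805391 0.21209454 0.09231976] [0.52887538 0.21186346 0.09152591] [0.52080938 0.20391263 0.08800605] [0.53694137 0.21981429 0.09504578]
blob 375.5527638190955 169.33500837520938 359 391 156 182
[0.52805391 0.21209454] 0.06583740671261523 -0.8719814494051247
[0.52822715 0.21231111] 0.06578361137043913 -0.8678474247279978
ring [0.48642005 0.26233405 0.075     ]
```

Run:
```python
from h import *
z=np.load("w8.npz"); c={k:z[k] for k in("intrinsics","dist_coeffs","pose")};X=cloud(c,z["d"])
for v in (60,150,220): print([X[v,u].round(3).tolist() for u in range(470,560,12)])
```

```text
[[0.601, 0.316, 0.001], [0.612, 0.319, -0.0], [0.622, 0.321, 0.001], [0.633, 0.325, -0.0], [0.642, 0.327, 0.001], [0.652, 0.33, 0.001], [0.663, 0.333, 0.001], [0.741, 0.367, -0.101]]
[[0.63, 0.244, 0.0], [0.641, 0.247, 0.001], [0.652, 0.25, 0.0], [0.662, 0.252, 0.001], [0.739, 0.262, -0.099], [0.74, 0.264, -0.08], [0.739, 0.266, -0.06], [0.74, 0.268, -0.043]]
[[0.656, 0.181, 0.0], [0.667, 0.184, 0.001], [0.74, 0.174, -0.092], [0.739, 0.181, -0.07], [0.741, 0.187, -0.054], [0.741, 0.192, -0.035], [0.741, 0.197, -0.02], [0.74, 0.201, -0.004]]
```

step_arm(
  series=[
    [14,11,0,0,0,0.112,0.6],
    [14,11,0,0,0,0.112,0.6],
    [14,11,0,0,0,0.113,0.6],
    [13.6,11,0,0,0,0.113,0.6],
    [0,0,-30,0,0,0,0.6],
    [0,0,-10,0,0,0,0.6],
    [0,0,0,0,0,0,0.6],
    [0,0,0,0,0,0,0.6],
  ],
)

```text
clock: 15.8
tool_pos: [0.5275, 0.2109, 0.1145]
eef_rot: [0.423, 0.906, 0.0, -0.0]
contact_force: [-0.3, 0.2, -0.4]
opening: 0.4
finger_force: 0.0
```

Run:
```python
from h import *
tcp()
```

```text
t 15.8 tcp [0.5275 0.2109 0.1145] yang 0.6978 zdir [-0.  0. -1.] F [-0.27  0.17 -0.39] open 0.4 ff 0.0
```

Good. Down 85 mm (tips at real z ≈ 60 mm), then narrow to about 25 mm.

step_arm(
  series=[
    [0.5,1,-30,0,0,0,0.6],
    [0,0,-25,0,0,0,0.6],
    [0,0,-20,0,0,0,0.6],
    [0,0,-10,0,0,0,0.6],
    [0,0,0,0,0,0,0.72],
    [0,0,0,0,0,0,0.76],
    [0,0,0,0,0,0,0.76],
    [0,0,0,0,0,0,0.76],
  ],
  force=40,
)

```text
clock: 16.6
tool_pos: [0.529, 0.2118, 0.0302]
eef_rot: [0.423, 0.906, 0.001, 0.001]
contact_force: [-0.0, -0.4, -0.0]
opening: 0.242
finger_force: 0.0
```

```bash
cat > arc.py <<'E'
from h import *
S=np.array([485.7,262.5]); s=tcp(); t=s["tool_pos"][:2]*1000
M=Ro.from_quat(s["eef_rot"]).as_matrix(); a=np.arctan2(*(t-S)[::-1]); rad=np.linalg.norm(t-S)
tg=np.array([np.sin(a),-np.cos(a)]); F=s["contact_force"]; print("a",a.round(4),"swung",(-.87-a).round(3),"r",rad.round(2),"Ftan(push)",(-F[:2]@tg).round(2),"Frad",(F[:2]@np.array([np.cos(a),np.sin(a)])).round(2),"y-err",((np.arctan2(M[1,1],M[0,1])-(a+np.pi/2)+np.pi/2)%np.pi-np.pi/2).round(3))
import sys
st=float(sys.argv[1]);n=int(sys.argv[2]); p=t
for i in range(1,n+1):
    q=S+65.8*np.array([np.cos(a-st*i),np.sin(a-st*i)]); print((q-p).round(1).tolist(),end=" "); p=q
print()
E
python3 arc.py .05 8
```

```text
t 16.6 tcp [0.529  0.2118 0.0302] yang 0.6968 zdir [ 0.002  0.001 -1.   ] F [-0.01 -0.44 -0.02] open 0.242 ff 0.0
a -0.8648 swung -0.005 r 66.68 Ftan(push) -0.29 Frad 0.32 y-err -0.009
[-3.1, -1.4] [-2.7, -1.9] [-2.7, -1.8] [-2.8, -1.7] [-2.9, -1.5] [-3.0, -1.4] [-3.1, -1.2] [-3.1, -1.1]
```

step_arm(
  series=[
    [-3.1,-1.4,0,0,0,-0.05,0.76],
    [-2.7,-1.9,0,0,0,-0.05,0.76],
    [-2.7,-1.8,0,0,0,-0.05,0.76],
    [-2.8,-1.7,0,0,0,-0.05,0.76],
    [-2.9,-1.5,0,0,0,-0.05,0.76],
    [-3.0,-1.4,0,0,0,-0.05,0.76],
    [-3.1,-1.2,0,0,0,-0.05,0.76],
    [-3.1,-1.1,0,0,0,-0.05,0.76],
  ],
)

```text
clock: 17.4
tool_pos: [0.5078, 0.2012, 0.0302]
eef_rot: [0.596, 0.803, 0.003, 0.001]
contact_force: [4.9, 1.4, -2.0]
opening: 0.241
finger_force: 2.3
```

```bash
python3 arc.py .04 4
```

```text
t 17.4 tcp [0.5078 0.2012 0.0302] yang 0.2947 zdir [ 0.005  0.004 -1.   ] F [ 4.9   1.39 -2.  ] open 0.241 ff 2.3
a -1.2252 swung 0.355 r 65.18 Ftan(push) 5.08 Frad 0.35 y-err -0.051
[-2.3, -1.4] [-2.5, -0.7] [-2.6, -0.6] [-2.6, -0.5]
```

step_arm(
  series=[
    [-2.5,-0.8,0,0,0,-0.04,0.76],
    [-2.5,-0.7,0,0,0,-0.04,0.76],
    [-2.6,-0.6,0,0,0,-0.04,0.76],
    [-2.6,-0.5,0,0,0,-0.04,0.76],
  ],
)

```text
clock: 17.8
tool_pos: [0.4977, 0.1985, 0.0302]
eef_rot: [0.658, 0.753, 0.003, 0.001]
contact_force: [4.8, 0.9, -1.4]
opening: 0.243
finger_force: 2.3
```

```bash
python3 arc.py .04 4
```

```text
t 17.8 tcp [0.4977 0.1985 0.0302] yang 0.135 zdir [ 0.006  0.004 -1.   ] F [ 4.81  0.92 -1.36] open 0.243 ff 2.3
a -1.3854 swung 0.515 r 65.16 Ftan(push) 4.9 Frad -0.02 y-err -0.05
[-2.5, -1.1] [-2.6, -0.3] [-2.6, -0.2] [-2.6, -0.1]
```

step_arm(
  series=[
    [-2.6,-0.5,0,0,0,-0.03,0.76],
    [-2.6,-0.3,0,0,0,-0.04,0.76],
    [-2.6,-0.2,0,0,0,-0.04,0.76],
    [-2.6,-0.1,0,0,0,-0.04,0.76],
  ],
)

```text
clock: 18.2
tool_pos: [0.4855, 0.1961, 0.0297]
eef_rot: [0.713, 0.701, 0.001, 0.0]
contact_force: [6.4, 1.0, 2.9]
opening: 0.242
finger_force: 3.2
```

```bash
python3 arc.py .04 4
```

```text
t 18.2 tcp [0.4855 0.1961 0.0297] yang -0.0164 zdir [ 0.003  0.001 -1.   ] F [6.38 1.03 2.91] open 0.242 ff 3.2
a -1.5736 swung 0.704 r 66.36 Ftan(push) 6.38 Frad -1.04 y-err -0.014
[-2.6, 0.6] [-2.6, 0.2] [-2.6, 0.3] [-2.6, 0.4]
```

step_arm(
  series=[
    [-2,0.2,0,0,0,-0.03,0.76],
    [-2,0.2,0,0,0,-0.03,0.76],
    [0,0,0,0,0,0,0.76],
  ],
)

```text
clock: 18.5
tool_pos: [0.4824, 0.1963, 0.0298]
eef_rot: [0.733, 0.68, 0.002, 0.001]
contact_force: [7.3, 0.4, 1.9]
opening: 0.242
finger_force: 3.5
```

```bash
python3 arc.py .03 3
```

```text
t 18.5 tcp [0.4824 0.1963 0.0298] yang -0.0759 zdir [ 0.004  0.001 -1.   ] F [7.28 0.39 1.93] open 0.242 ff 3.5
a -1.6204 swung 0.75 r 66.32 Ftan(push) 7.25 Frad -0.75 y-err -0.026
[-1.9, 0.6] [-2.0, 0.2] [-2.0, 0.2]
```

step_arm(
  series=[
    [-2,0.2,0,0,0,-0.03,0.76],
    [-1.5,0.2,0,0,0,-0.02,0.76],
    [0,0,0,0,0,0,0.76],
  ],
)

```text
clock: 18.8
tool_pos: [0.4798, 0.1965, 0.0299]
eef_rot: [0.75, 0.661, 0.002, 0.001]
contact_force: [8.3, -1.1, 1.6]
opening: 0.241
finger_force: 4.3
```

```bash
python3 arc.py .03 3
```

```text
t 18.8 tcp [0.4798 0.1965 0.0299] yang -0.1264 zdir [ 0.005  0.001 -1.   ] F [ 8.3  -1.08  1.62] open 0.241 ff 4.3
a -1.6594 swung 0.789 r 66.29 Ftan(push) 8.36 Frad 0.35 y-err -0.038
[-1.9, 0.7] [-2.0, 0.3] [-1.9, 0.3]
```

step_arm(
  series=[
    [-2,0.3,0,0,0,-0.03,0.76],
    [-2,0.3,0,0,0,-0.03,0.76],
    [0,0,0,0,0,0,0.76],
    [0,0,0,0,0,0,0.76],
  ],
)

```text
clock: 19.2
tool_pos: [0.4766, 0.1968, 0.03]
eef_rot: [0.77, 0.638, 0.003, 0.002]
contact_force: [10.1, -1.7, 1.2]
opening: 0.243
finger_force: 5.0
```

```bash
python3 arc.py .03 3
```

```text
t 19.2 tcp [0.4766 0.1968 0.03  ] yang -0.1867 zdir [ 0.006  0.001 -1.   ] F [10.13 -1.66  1.23] open 0.243 ff 5.0
a -1.7085 swung 0.838 r 66.3 Ftan(push) 10.27 Frad 0.25 y-err -0.049
[-1.9, 0.8] [-1.9, 0.4] [-1.9, 0.4]
```

step_arm(
  series=[
    [-1,0.2,0,0,0,-0.01,0.76],
    [0,0,0,0,0,0,0.76],
    [0,0,0,0,0,0,0.76],
  ],
)

```text
clock: 19.5
tool_pos: [0.4761, 0.1969, 0.03]
eef_rot: [0.773, 0.634, 0.003, 0.002]
contact_force: [10.8, -1.4, 0.2]
opening: 0.24
finger_force: 5.4
```

step_arm(
  series=[
    [2,-0.3,0,0,0,0,0.7],
    [0,0,0,0,0,0,0.55],
    [0,0,0,0,0,0,0.5],
    [0,0,0,0,0,0,0.5],
    [0,0,0,0,0,0,0.5],
    [0,0,15,0,0,0,0.5],
    [0,0,30,0,0,0,0.5],
    [0,0,40,0,0,0,0.5],
    [0,0,40,0,0,0,0.5],
    [0,-40,0,0,0,0,0.5],
    [0,-40,0,0,0,0,0.5],
    [0,0,0,0,0,0,0.5],
    [0,0,0,0,0,0,0.5],
  ],
)

```text
clock: 20.8
tool_pos: [0.4734, 0.1161, 0.1541]
eef_rot: [0.773, 0.635, -0.0, -0.0]
contact_force: [0.1, 0.5, -0.5]
opening: 0.5
finger_force: 0.0
```

Run:
```python
from h import *
tcp(); p,d,c=save("wrist","w9"); X=cloud(c,d)
S=np.array([.4857,.2625]); q=X.reshape(-1,3)
t=q[(q[:,2]>.086)&(q[:,2]<.1)&(abs(np.linalg.norm(q[:,:2]-S,axis=1)-.066)<.012)]; print("grip",len(t),t.mean(0),"swung",-.87-np.arctan2(*(t.mean(0)[:2]-S)[::-1]))
w=q[(abs(q[:,2]-.0725)<.003)]; rr=np.linalg.norm(w[:,:2]-S,axis=1); w=w[(rr>.03)&(rr<.09)]; m=w[:,:2].mean(0)-S; print("handle",len(w),"ang",np.arctan2(m[1],m[0]),"z",np.median(w[:,2]))
k=q[(np.linalg.norm(q[:,:2]-S,axis=1)<.019)&(q[:,2]>.06)&(q[:,2]<.09)]; print("ring z",np.percentile(k[:,2],[10,50,90]))
```

```text
t 20.8 tcp [0.4734 0.1161 0.1541] yang -0.1952 zdir [-0.001 -0.    -1.   ] F [ 0.07  0.54 -0.54] open 0.5 ff 0.0
grip 551 [0.48002526 0.19601345 0.09238756] swung 0.7859416606878896
handle 0 ang nan z nan
ring z [0.07377976 0.07551444 0.07656739]<stdin>:5: RuntimeWarning: Mean of empty slice.
  ret = um.true_divide(
  return _methods._mean(a, axis=axis, dtype=dtype,
  ret = ret.dtype.type(ret / rcount)
```

Run:
```python
from h import *
p,d,c=save("scene","s9"); X=cloud(c,d); q=X.reshape(-1,3); S=np.array([.4857,.2625])
w=q[(q[:,2]>.067)&(q[:,2]<.08)]; v=w[:,:2]-S; rr=np.linalg.norm(v,axis=1); a=np.arctan2(v[:,1],v[:,0])
for lo,hi in((.03,.06),(.06,.09),(.09,.14)):
    k=(rr>lo)&(rr<hi)&(a>1)&(a<2.4); print(lo,k.sum(),np.median(a[k]),np.median(w[k,2]))
print(r.finish_job())
```

```text
0.03 76 1.7027060810863488 0.0721075265960816
0.06 81 1.7010797965137532 0.07163645560866516
0.09 188 1.694224272388742 0.07203290012873442
the job is handed in; nothing more can be done
None
```

The job is handed in: the spanner is fully down on the screw with its handle up against the socket, and the nut is jammed. The final push was about 10.8 N, and after letting go the lever stayed at about 0.79 rad of swing; the verdict was not shown to me.

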